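# Balance the angle rotor with the cored carrier

### The job

The rotor has one loaded carrier and must be balanced: of the three look-alike red-capped carriers on the bench, find by its heft the one with the solid steel core and slide it fully home into the empty sleeve straight across the hub from the loaded one. Stand the two hollow ones upright on the floor of the steel wash tray. Set every carrier down, all the way, before letting go: none may drop or fall. Leave the other things on the bench where they are.

Things in the scene. Friction and masses are not known exactly. Their poses are not given: they have to be found in the camera images.
- carrier_a: Closed carrier, upright on the bench: aluminium tube 30 mm across, thin black band, knurled red cap (fixed) 34 mm across over its top 28 mm; 112 mm tall, foot chamfered 2.5 mm. Origin: centre of the underside; z toward the cap. Of three look-alikes one, another each time, holds a steel core (240 to 340 g in all); two are hollow (60 to 95 g). Only the weight tells.
- carrier_a_foot (a point): Centre of the underside of carrier_a.
- carrier_a_cap (a point): Middle of the red cap of carrier_a, on its axis, 98 mm above the underside: the place to grip (34 mm across).
- carrier_b: Closed carrier, upright on the bench: aluminium tube 30 mm across, thin black band, knurled red cap (fixed) 34 mm across over its top 28 mm; 112 mm tall, foot chamfered 2.5 mm. Origin: centre of the underside; z toward the cap. Of three look-alikes one, another each time, holds a steel core (240 to 340 g in all); two are hollow (60 to 95 g). Only the weight tells.
- carrier_b_foot (a point): Centre of the underside of carrier_b.
- carrier_b_cap (a point): Middle of the red cap of carrier_b, on its axis, 98 mm above the underside: the place to grip (34 mm across).
- carrier_c: Closed carrier, upright on the bench: aluminium tube 30 mm across, thin black band, knurled red cap (fixed) 34 mm across over its top 28 mm; 112 mm tall, foot chamfered 2.5 mm. Origin: centre of the underside; z toward the cap. Of three look-alikes one, another each time, holds a steel core (240 to 340 g in all); two are hollow (60 to 95 g). Only the weight tells.
- carrier_c_foot (a point): Centre of the underside of carrier_c.
- carrier_c_cap (a point): Middle of the red cap of carrier_c, on its axis, 98 mm above the underside: the place to grip (34 mm across).
- rotor: Four-place angle rotor locked on a grey stand (fixed), 250 mm across, a dark round guard rail outside the sleeves, black hub knob 111 mm high; four sleeves 90 degrees apart, mouths leaning toward the hub. Origin: on the bench under the hub; x points to the free sleeve. The -x sleeve holds the loaded red-capped carrier (fixed, top at 147 mm); the +y and -y sleeves are empty and stay so.
- free_sleeve: The empty sleeve across the hub from the loaded one: bore 33 mm, 72 mm deep, flared to 39 mm over the top 8 mm, wall 2 mm, closed bottom, fixed. Origin: centre of its inner bottom, 105 mm from the rotor's axis, 40 mm above the bench; z up its axis, out of the mouth, leaning 30 degrees from vertical toward the hub. A carrier fully home stands 40 mm out of it.
- sleeve_seat (a point): Centre of the free sleeve's inner bottom.
- sleeve_mouth (a point): Centre of the free sleeve's mouth, 72 mm up its axis from the bottom.
- tray: Rectangular stainless wash tray, fixed, outside 200 mm (its x) by 130 mm (its y) over the rolled rim, 30 mm high, inside 184 x 114 mm, floor 3 mm thick. Origin at the centre of its underside.
- the_timer: White bench timer, 66 x 66 x 21 mm, loose on the bench; a bystander. Origin at the centre of its underside.
- beaker: Small clear beaker, 48 mm across, 58 mm tall, loose on the bench; a bystander. Origin at the centre of its underside.
- dropper: White dropper bottle with a red tip, 27 mm across, 85 mm tall, loose on the bench; a bystander. Origin at the centre of its underside.

How it is judged:
By the outcome, as a careful person would: the job done as asked, in the order asked, and still so for the second after the job is handed in, with the robot touching nothing.
It also fails if it takes over 54 s, if anything falls off the work surface, if the arm or the gripper's body presses on something with over 40 N, if the wrist force passes 120 N, or if a joint passes its speed limit or range.

### The arm

A 6-joint arm with a two-finger parallel gripper is mounted at the origin on a cart in front of the work surface, level with it; the furniture and walls round the work are solid. World frame = base frame: x ahead of the robot, y to its left, z up, the work surface at z = 0. Lengths are in mm, angles in rad, forces in N, time in s.
With the tool pointing down it reaches from about 275 to 750 mm from the base axis. Payload 10.2 kg.
Tool frame: the origin (TCP) lies at the very end of the fingers, on their centre line; the grasp point (between the pads) lies 19 mm behind it; z points along the fingers, y is the line along which they close (so a half turn about z gives the same grasp; the last joint's range is limited). The gripper opens to 88 mm and grips with 3 to 60 N. Pads are 18 mm wide; open, the fingers measure 123 mm over their backs; the gripper's body (75 mm by 187 mm) begins 45 mm behind the grasp point.
Start: joints at [0.975, 0.313, 1.498, -0, 1.331, -0.223], TCP at [191.231, 488.94, 238.72] pointing down, gripper open.
Joint ranges: [-2.94, 2.94], [-0.97, 2.17], [0.19, 2.56], [-1.23, 4.37], [0.02, 3.11], [-2.88, 2.88]. Speed limits (rad/s): [2.39, 2.39, 3.01, 3.14, 3.14, 3.14].

### API

Orientations are given as [roll, pitch, yaw] about the fixed x, y, z axes, in that order (R = Rz(yaw) Ry(pitch) Rx(roll)).
In Python, from cell import monitor, viewer, finish_job gives the robot as it stands. The module is installed in compiled form; this text tells all that it offers.
- The arm moves only by the tool step_arm, never from a script. Its argument "increments" is a list of rows, each an object with "travel": the shift along the tool's x, y, z in cm, a list of three; "twist": the turn, a rotation vector about the tool's x, y, z in degrees, a list of three; "jaw": the opening, from 0 (shut) to 1 (fully open). In form: [{"travel": [x, y, z], "twist": [rx, ry, rz], "jaw": jaw}, ...]. A call has 1 to 12 rows; each row shifts and turns the commanded pose from where the row before left it, along the tool's axes as they then stand; what a row does not reach is not made up. A row lasts 1/8 s, in which the tool goes at most 62.5 mm and 10.7 degrees, less where a joint would pass 70% of its speed; a pose out of reach is approached as far as the arm can. A call with a gripper value outside its range is refused whole. The fingers move at their own pace and stop on an object; "squeeze" is the grip in N (left out, the last holds). Time passes only in rows, so rows that do not move let the fingers close. It gives the time, the measured TCP pose, the force, the opening and the grip force at its end, in the units of the state.
- monitor.get_obs(): the state, without advancing time (a new reading comes with each control period).
- viewer.capture(name): name is "side" or "top" or "wrist"; returns (picture, depth): 400x640x3 uint8, red, green, blue; 400x640 float32, mm along the optical axis (not along the pixel's ray), 0 where there is no reading.
- viewer.calibration(name): a dict with "K" (3x3 intrinsics, pixels), "k1" (the pictures are not rectified: a ray, as slopes to the right and down, at radius r is drawn at 1 + k1 r^2 times it, then the intrinsics apply), "eye" and "rotation" of the camera in the world. Camera axes: x right, y down, z forward; pixel columns grow to the right and rows downward; lengths in mm; the calibration is good to about 2 mm. A picture is of the moment at which its call begins: read the wrist's pose just before it. calibration takes no time and is no camera call; for the wrist camera it gives the pose at the moment of the call.
- finish_job(): hands the job in; it is judged then, once.
The state is a dict: "time": time; "joint_positions": joint angles; "dq": joint speeds; "joint_efforts": joint torques, N m; "tool_pos": TCP position; "eef_rot": TCP orientation; "force": force on the tool from outside, world axes, zero at the start; "wrist_torque": the same for the moment, N m; "finger_gap": opening from 0.0 (shut) to 1.0 (fully open); "finger_force": force on a finger pad.
Only numpy, scipy, OpenCV 4.12 (cv2) and the standard library are available. Lean on these libraries where they do the work, as an engineer would, in place of code of your own. Each camera call takes 0.05 s, during which the arm holds its last target. There are 200 camera calls.

## Working session

There is one attempt and no reset: what is moved stays moved. The work goes in short steps, Python scripts to look and compute and a tool call to move; the robot and the scene stay as the last step left them, time stands still between calls to the robot, and variables do not carry over. Pictures are saved under pics/ and viewed, at most 10 in all, crops included, and the job is handed in when it is done.

Besides the shell and the picture viewer there is one more tool, called after "Request:" by a JSON object that holds its "op" and its "data". step_arm: Moves the arm, as the interface text tells. Its arguments: {"type":"object","properties":{"increments":{"type":"array"},"squeeze":{"type":"number"}},"required":["increments"]}

```bash
mkdir -p pics; cat > h.py <<'E'
import numpy as np, cv2
from cell import monitor, viewer, finish_job
from scipy.spatial.transform import Rotation as R
def cloud(name):
    c=viewer.calibration(name); p,d=viewer.capture(name)
    K=np.array(c["K"]);v,u=np.mgrid[0:400,0:640]
    x=(u-K[0,2])/K[0,0];y=(v-K[1,2])/K[1,1]
    a,b=x.copy(),y.copy()
    for _ in range(8):
        s=1+c["k1"]*(a*a+b*b);a,b=x/s,y/s
    P=np.stack([a*d,b*d,d],-1)@np.array(c["rotation"]).T+np.array(c["eye"])
    P[d==0]=np.nan
    return p,P
E
python3 - <<'E'
from h import *
print(monitor.get_obs())
for n in("side","top"):
    p,P=cloud(n);np.savez(n,p=p,P=P);cv2.imwrite(f"pics/{n}.png",p[...,::-1]);c=viewer.calibration(n);print(n,np.round(c["eye"]),np.round(c["rotation"],3).tolist(),c["K"],c["k1"])
    h=cv2.cvtColor(p,cv2.COLOR_RGB2HSV);m=(((h[...,0]<8)|(h[...,0]>172))&(h[...,1]>130)&(h[...,2]>60)).astype(np.uint8)
    k,l,s,ce=cv2.connectedComponentsWithStats(m)
    for i in range(1,k):
        if s[i,4]>30:
            q=P[l==i];q=q[~np.isnan(q[:,0])];print(s[i],np.round(np.median(q,0)),np.round(np.percentile(q,[3,97],axis=0)).tolist()) if len(q) else print(s[i])
E
```

```text
{'time': 0.0, 'joint_positions': array([ 9.74572908e-01,  3.13423750e-01,  1.49842596e+00,  2.20136759e-05,
        1.33097301e+00, -2.23408922e-01]), 'dq': array([ 5.90900692e-04,  1.00481426e-03, -1.69907393e-03, -1.55745408e-03,
        2.42050747e-03,  5.92704093e-06]), 'joint_efforts': array([-2.62241527e-03, -4.02217233e+01, -2.52267408e+01,  6.92543434e-02,
        3.52891604e-02, -9.51987204e-05]), 'tool_pos': array([191.09928644, 488.730568  , 238.17868164]), 'eef_rot': array([-3.14039790e+00, -2.93372511e-04,  2.76877274e+00]), 'force': array([-1.05311268,  0.15802397,  0.56944064]), 'wrist_torque': array([0.0269876 , 0.03710656, 0.01939206]), 'finger_force': 0.0, 'finger_gap': 0.9991803013263508}Traceback (most recent call last):
  File "<stdin>", line 4, in <module>
  File "h.py", line 11, in cloud
    P=np.stack([a*d,b*d,d],-1)@np.array(c["rotation"]).T+np.array(c["eye"])
      ~~~~~~~~~~~~~~~~~~~~~~~~~~~~~~~~~~~~~~~~~~~~~~~~~~^~~~~~~~~~~~~~~~~~~
ValueError: operands could not be broadcast together with shapes (400,640) (3,)
```

```bash
sed -i 's/@np.array(c\["rotation"\]).T/@R.from_euler("xyz",c["rotation"]).as_matrix().T/' h.py
python3 - <<'E'
from h import *
for n in("side","top"):
    p,P=cloud(n);np.savez(n,p=p,P=P);cv2.imwrite(f"pics/{n}.png",p[...,::-1]);c=viewer.calibration(n);print(n,c)
    h=cv2.cvtColor(p,cv2.COLOR_RGB2HSV);m=(((h[...,0]<8)|(h[...,0]>172))&(h[...,1]>130)&(h[...,2]>60)).astype(np.uint8)
    k,l,s,ce=cv2.connectedComponentsWithStats(m)
    print("bench z",np.nanpercentile(P[...,2],[5,25,50]))
    for i in range(1,k):
        if s[i,4]>30:
            q=P[l==i];q=q[~np.isnan(q[:,0])];print(s[i],np.round(np.median(q,0)),np.round(np.percentile(q,[3,97],axis=0)).tolist()) if len(q) else print(s[i])
E
```

```text
side {'K': array([[467.12657111,   0.        , 312.80990434],
       [  0.        , 467.12657111, 197.48673467],
       [  0.        ,   0.        ,   1.        ]]), 'k1': 0.04408337438508495, 'eye': array([  24.00371805, -733.95820447,  581.20396951]), 'rotation': array([-2.05934384, -0.02140488, -0.48609232])}
bench z [-8.16502640e+02 -7.28841906e-01  4.73323036e+01]
[333 157  14  14 163] [599. 189. 105.] [[587.0, 181.0, 87.0], [618.0, 208.0, 113.0]]
[302 169  15  15 185] [493. 153. 105.] [[482.0, 146.0, 89.0], [510.0, 172.0, 114.0]]
[273 172  15  16 195] [424. 167. 106.] [[412.0, 159.0, 88.0], [441.0, 188.0, 114.0]]
[372 185   5  12  44] [633.  78.  67.] [[629.0, 75.0, 57.0], [638.0, 84.0, 80.0]]
[351 224  22  19 298] [ 441. -150.  132.] [[430.0, -158.0, 111.0], [476.0, -126.0, 143.0]]
top {'K': array([[421.17903741,   0.        , 327.93098666],
       [  0.        , 421.17903741, 206.58954215],
       [  0.        ,   0.        ,   1.        ]]), 'k1': -0.08887620303385621, 'eye': array([ 274.19711535,  131.17716297, 1012.34259141]), 'rotation': array([-2.93447613e+00, -8.97231148e-04, -1.58613985e+00])}
bench z [-8.84650858e+02 -8.71000633e+02 -3.80770527e-01]
[288 140  15  15 176] [602. 200. 112.] [[590.0, 186.0, 98.0], [618.0, 215.0, 115.0]]
[304 184  15  16 184] [497. 164. 112.] [[483.0, 151.0, 102.0], [513.0, 179.0, 115.0]]
[444 202  15  17 217] [ 446. -135.  137.] [[432.0, -150.0, 127.0], [464.0, -123.0, 145.0]]
[298 216  15  16 184] [427. 178. 112.] [[413.0, 165.0, 101.0], [441.0, 193.0, 115.0]]
[624 279  13   5  37] [ 287. -615.   12.] [[283.0, -632.0, 9.0], [290.0, -599.0, 17.0]]
```

View pics/side.png

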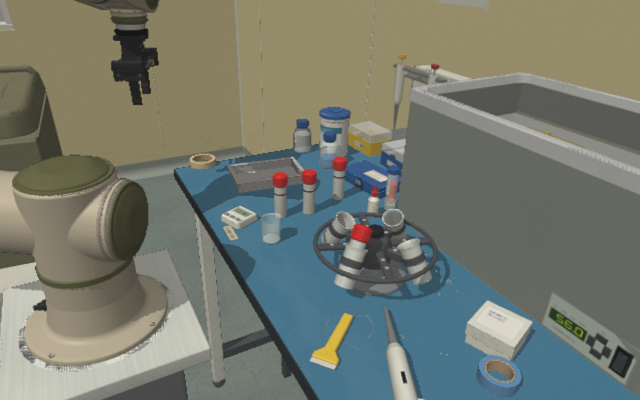

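View pics/top.png

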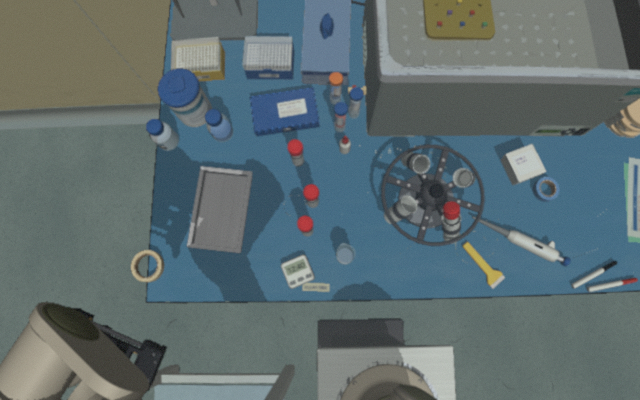

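```bash
python3 - <<'E'
from h import *
from scipy.optimize import least_squares
C={n:np.load(n+".npz") for n in("side","top")}
def red(p):
    h=cv2.cvtColor(p,cv2.COLOR_RGB2HSV);return ((h[...,0]<8)|(h[...,0]>172))&(h[...,1]>120)&(h[...,2]>50)
A={n:C[n]["P"] for n in C}
M={n:red(C[n]["p"]) for n in C}
for g in[(602,200),(497,164),(427,178)]:
    for n in C:
        q=A[n][M[n]];q=q[np.hypot(q[:,0]-g[0],q[:,1]-g[1])<35]
        t=q[q[:,2]>108.5];s=q[(q[:,2]<107)&(q[:,2]>88)]
        f=least_squares(lambda c:np.hypot(s[:,0]-c[0],s[:,1]-c[1])-17,g,loss="soft_l1") if len(s)>8 else None
        print(n,g,"top",len(t),np.round((t.max(0)+t.min(0))/2,1),np.round(t.mean(0),1),"side",len(s),None if f is None else np.round(f.x,1))
# rotor: rail fit
for n in C:
    q=A[n].reshape(-1,3);c=C[n]["p"].reshape(-1,3)
    k=(c.max(1)<90)&(np.hypot(q[:,0]-485,q[:,1]+90)<160)&(q[:,2]>20)&(q[:,2]<125)
    q=q[k]
    def fit(q,x0):
        return least_squares(lambda v:np.hypot(q[:,0]-v[0],q[:,1]-v[1])-v[2],x0,loss="cauchy",f_scale=3)
    o=q[np.hypot(q[:,0]-485,q[:,1]+90)>95]
    f=fit(o,[485,-90,122]);r=np.abs(f.fun)<6;i=np.abs(np.hypot(o[:,0]-f.x[0],o[:,1]-f.x[1])-f.x[2])<6
    print(n,"rail",np.round(f.x,1),i.sum(),np.percentile(o[i,2],[5,50,95]))
    kn=q[q[:,2]>104];kn=kn[np.hypot(kn[:,0]-f.x[0],kn[:,1]-f.x[1])<45];print("knob",len(kn),np.round(np.median(kn,0),1),np.round((kn.max(0)+kn.min(0))/2,1))
    u=A[n][M[n]];u=u[(np.hypot(u[:,0]-446,u[:,1]+135)<45)];t=u[u[:,2]>135];print("loaded cap",np.round(u.mean(0),1))
    # sleeves: bright points high near radius 69
    q=A[n].reshape(-1,3);rr=np.hypot(q[:,0]-f.x[0],q[:,1]-f.x[1]);
    k=(rr>40)&(rr<98)&(q[:,2]>90)&(q[:,2]<118)&(c.max(1)>90)&~M[n].ravel();z=q[k];a=np.degrees(np.arctan2(z[:,1]-f.x[1],z[:,0]-f.x[0]))
    print("ang hist",np.histogram(a,np.arange(-180,181,15))[0])
    # tray
    k=(q[:,2]>24)&(q[:,2]<36)&(q[:,0]>300)&(q[:,0]<700)&(q[:,1]>230)&(q[:,1]<520);z=q[k]
    print("tray",len(z),cv2.minAreaRect(z[:,:2].astype(np.float32)),np.round(np.percentile(z,[1,99],axis=0)).tolist())
p,P=C["top"]["p"],C["top"]["P"]
cv2.imwrite("pics/tz.png",np.hstack([cv2.resize(p[130:260,360:500,::-1],None,fx=4,fy=4),]))
E
```

```text
side (602, 200) top 65 [603.8 194.9 112.1] [602.  195.1 111.6] side 88 [605.4 199.7]
top (602, 200) top 147 [604.1 200.9 113. ] [604.2 200.9 112.1] side 27 [606.5 201.1]
side (497, 164) top 73 [498.1 163.1 111.7] [497. 160. 112.] side 103 [499.3 164.2]
top (497, 164) top 169 [499.2 165.3 112.3] [498.2 165.2 112.3] side 15 [499.8 165.5]
side (427, 178) top 82 [428.3 174.5 111.6] [426.6 173.3 112. ] side 101 [428.5 178.5]
top (427, 178) top 173 [428.  177.8 112.4] [428.1 178.8 112.2] side 14 [428.7 180. ]
side rail [ 496.1 -118.   115.9] 929 [71.50487386 76.06501638 78.44774711]
knob 111 [ 496.1 -122.8  110.1] [ 499.1 -118.6  108.4]
loaded cap [ 443.2 -147.6  131.3]
ang hist [ 13 182 172   0   0   0  51 155  93   5   0   0  28  68 101   0   0   0
  88  52  77   0   0   0]
tray 632 ((534.2373046875, 369.36688232421875), (321.9554138183594, 289.7146301269531), 2.453929901123047) [[378.0, 234.0, 24.0], [698.0, 516.0, 35.0]]
top rail [ 497.4 -113.   115.3] 823 [72.79540909 76.68121919 79.51904223]
knob 153 [ 497.8 -114.4  110.5] [ 499.  -115.7  109.6]
loaded cap [ 447.  -135.7  136.4]
ang hist [ 22 112  34   0   0   0  22  36  51   0   0   0  53  36  34   0   0   0
  37  72  66   0   0   0]
tray 1422 ((535.933349609375, 372.5359191894531), (323.8976745605469, 289.63385009765625), 1.1296271085739136) [[378.0, 236.0, 25.0], [699.0, 509.0, 35.0]]
```

View pics/tz.png

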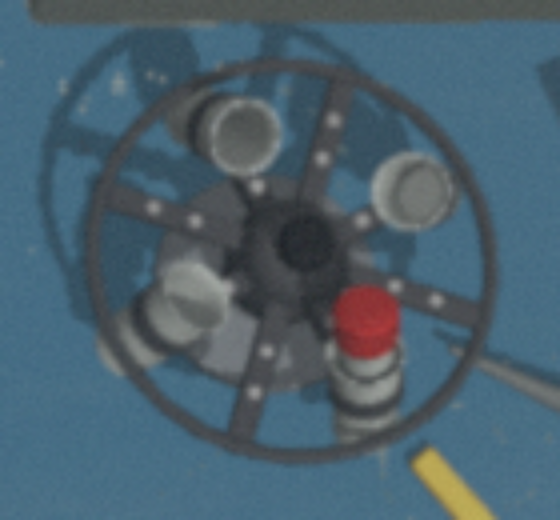

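```bash
python3 - <<'E'
from h import *
from scipy.optimize import least_squares
C={n:np.load(n+".npz") for n in("side","top")}
def red(p):
    h=cv2.cvtColor(p,cv2.COLOR_RGB2HSV);return ((h[...,0]<8)|(h[...,0]>172))&(h[...,1]>120)&(h[...,2]>50)
for n in C:
    p,P=C[n]["p"],C[n]["P"];m=cv2.erode(red(p).astype(np.uint8),np.ones((2,2)))>0;q=P[m];q=q[(np.hypot(q[:,0]-446,q[:,1]+140)<50)&(q[:,2]>105)]
    for fixed in (0,1):
        def f(v):
            c=np.array([497.3 ,-115.5]) if fixed else v[:2]
            d=np.array([-np.cos(v[2]),-np.sin(v[2])])
            o=np.r_[c+105*d,40];a=np.r_[-d*.5,np.sqrt(.75)]
            w=q-o;s=w@a;r=np.linalg.norm(w-np.outer(s,a),axis=1)
            dr=r-17;ds=s-112
            return np.maximum(dr,ds)
        s=least_squares(f,[497,-115,.5],loss="soft_l1");print(n,fixed,len(q),s.x,np.degrees(s.x[2]),np.abs(s.fun).mean())
P=C["top"]["P"];m=np.zeros((400,640),np.uint8);cv2.fillPoly(m,[np.array([[196,160],[258,168],[244,258],[182,250]])],1)
q=P[(m>0)];z=q[(q[:,2]>22)&(q[:,2]<40)];print("tray",cv2.minAreaRect(z[:,:2].astype(np.float32)),np.histogram(q[:,2],[-5,0,2,4,6,10,20,25,28,30,33,36]))
fl=q[(q[:,2]>1.5)&(q[:,2]<6)];print(cv2.minAreaRect(fl[:,:2].astype(np.float32)),np.median(fl[:,2]))
k=(P[...,2]>60)&(P[...,1]>150)&(P[...,0]>300)&(P[...,1]<650);kk,l,s,c=cv2.connectedComponentsWithStats(k.astype(np.uint8))
for i in range(1,kk):
    if s[i,4]>40: print(np.round(np.nanpercentile(P[l==i],[2,98],axis=0)).tolist())
E
```

```text
side 0 258 [ 4.99332211e+02 -1.17762853e+02  3.98060475e-01] 22.807185210600768 1.0480247065573653
side 1 258 [ 4.97000000e+02 -1.15030181e+02  4.44962647e-01] 25.494481731740773 1.1600769738430612
top 0 194 [ 497.99755939 -111.33737023    0.50534183] 28.95395429344966 1.0536426035528872
top 1 194 [ 4.97000000e+02 -1.15000000e+02  4.67300018e-01] 26.774318824824093 1.5765077636108726
tray ((481.00604248046875, 386.39349365234375), (131.7195587158203, 202.46060180664062), 82.85994720458984) (array([1051, 1252, 1454,  676,  166,  128,   25,  203,  402,  426,   30]), array([-5,  0,  2,  4,  6, 10, 20, 25, 28, 30, 33, 36]))
((487.6421813964844, 394.4712829589844), (162.69430541992188, 229.1627960205078), 82.17179870605469) 3.1498000531604475
[[1009.0, 508.0, 65.0], [1018.0, 519.0, 104.0]]
[[819.0, 151.0, 66.0], [1021.0, 186.0, 74.0]]
[[700.0, 402.0, 64.0], [914.0, 515.0, 148.0]]
[[833.0, 216.0, 63.0], [917.0, 332.0, 75.0]]
[[660.0, 370.0, 62.0], [703.0, 415.0, 107.0]]
[[641.0, 508.0, 62.0], [683.0, 552.0, 106.0]]
[[589.0, 186.0, 64.0], [620.0, 216.0, 115.0]]
[[483.0, 151.0, 64.0], [514.0, 182.0, 115.0]]
[[412.0, 164.0, 66.0], [443.0, 195.0, 115.0]]
```

Request:
{"op": "step_arm", "data": {"increments": [{"travel": [0,0,0],"twist": [0,0,10],"jaw": 0.7},{"travel": [0,0,0],"twist": [0,0,10],"jaw": 0.7},{"travel": [0,0,0],"twist": [0,0,10],"jaw": 0.7}], "squeeze": 15}}

```text
time: 0.52
tool_pos: [191.1, 488.8, 238.5]
eef_rot: [-3.141, 0.0, 2.239]
force: [1.0, -0.3, 0.1]
finger_gap: 0.707
finger_force: 0.0
```

```bash
cat >> h.py <<'E'
def dn(x,y,z,yaw,tilt=0):
    """tool down, tool x along yaw (deg), leaning tilt deg so fingers point out along +yaw"""
    return np.array([x,y,z],float),R.from_euler("z",yaw,degrees=True)*R.from_euler("x",180,degrees=True)*R.from_euler("y",tilt,degrees=True)
def plan(ways,start=None):
    """ways: [(pos,rot),n]; prints compact rows"""
    if start is None:
        o=monitor.get_obs();start=(np.array(o["tool_pos"]),R.from_euler("xyz",o["eef_rot"]))
    p,r=start
    for (P,Q),n in ways:
        for k in range(n,0,-1):
            t=np.round(r.inv().apply((P-p)/k)/10,2);w=np.round(np.degrees((r.inv()*Q).as_rotvec()/k),1)
            print('{"travel":%s,"twist":%s}'%(t.tolist(),w.tolist()), "" if np.linalg.norm(t)<6.2 and np.linalg.norm(w)<10.7 else "TOO FAST")
            p=p+r.apply(t*10);r=r*R.from_rotvec(w,degrees=True)
        print("->",np.round(p,1),np.round(r.as_euler("xyz"),3))
E
python3 - <<'E'
from h import *
plan([(dn(428.5,179,230,26),11)])
E
```

```text
{"travel":[-3.55, -0.05, 0.08],"twist":[-0.0, 0.0, 9.3]} 
{"travel":[-3.51, 0.52, 0.08],"twist":[-0.0, 0.0, 9.3]} 
{"travel":[-3.38, 1.08, 0.08],"twist":[-0.0, 0.0, 9.3]} 
{"travel":[-3.16, 1.61, 0.08],"twist":[-0.0, 0.0, 9.3]} 
{"travel":[-2.86, 2.1, 0.08],"twist":[-0.0, 0.0, 9.3]} 
{"travel":[-2.48, 2.54, 0.08],"twist":[0.0, 0.0, 9.3]} 
{"travel":[-2.04, 2.9, 0.07],"twist":[0.0, 0.0, 9.3]} 
{"travel":[-1.54, 3.2, 0.08],"twist":[0.0, 0.0, 9.3]} 
{"travel":[-1.0, 3.4, 0.07],"twist":[0.0, 0.0, 9.3]} 
{"travel":[-0.44, 3.52, 0.08],"twist":[0.0, 0.0, 9.3]} 
{"travel":[0.13, 3.55, 0.07],"twist":[0.0, 0.0, 9.3]} 
-> [428.5 179.  230. ] [3.141e+00 1.000e-03 4.540e-01]
```

Request:
{"op": "step_arm", "data": {"increments": [{"travel": [-3.55,-0.05,0.08],"twist": [0,0,9.3],"jaw": 0.7},{"travel": [-3.51,0.52,0.08],"twist": [0,0,9.3],"jaw": 0.7},{"travel": [-3.38,1.08,0.08],"twist": [0,0,9.3],"jaw": 0.7},{"travel": [-3.16,1.61,0.08],"twist": [0,0,9.3],"jaw": 0.7},{"travel": [-2.86,2.1,0.08],"twist": [0,0,9.3],"jaw": 0.7},{"travel": [-2.48,2.54,0.08],"twist": [0,0,9.3],"jaw": 0.7},{"travel": [-2.04,2.9,0.08],"twist": [0,0,9.3],"jaw": 0.7},{"travel": [-1.54,3.2,0.08],"twist": [0,0,9.3],"jaw": 0.7},{"travel": [-1.0,3.4,0.08],"twist": [0,0,9.3],"jaw": 0.7},{"travel": [-0.44,3.52,0.08],"twist": [0,0,9.3],"jaw": 0.7},{"travel": [0.13,3.55,0.08],"twist": [0,0,9.3],"jaw": 0.7},{"travel": [0,0,0],"twist": [0,0,0],"jaw": 0.7}]}}

```text
time: 2.02
tool_pos: [431.1, 179.1, 229.5]
eef_rot: [-3.141, 0.001, 0.457]
force: [0.2, 0.0, 1.3]
finger_gap: 0.699
finger_force: 0.0
```

```bash
python3 - <<'E'
from h import *
from scipy.optimize import least_squares
o=monitor.get_obs();print(o["time"],o["tool_pos"],o["eef_rot"],o["joint_positions"])
c=viewer.calibration("wrist");print(c)
p,P=cloud("wrist");cv2.imwrite("pics/w1.png",p[...,::-1]);np.savez("w1",p=p,P=P)
h=cv2.cvtColor(p,cv2.COLOR_RGB2HSV);m=((h[...,0]<8)|(h[...,0]>172))&(h[...,1]>120)&(h[...,2]>50)
for g in[(605,200),(499,165),(428,179)]:
    q=P[m];q=q[np.hypot(q[:,0]-g[0],q[:,1]-g[1])<35]
    if len(q)<20: print(g,"none");continue
    f=lambda v:np.maximum(np.hypot(q[:,0]-v[0],q[:,1]-v[1])-17,q[:,2]-v[2])
    s=least_squares(f,[*g,112],loss="soft_l1");print(g,len(q),s.x.round(1))
E
```

```text
2.025 [431.12926514 179.14624356 229.54580758] [-3.14149084e+00  6.58521716e-04  4.56566262e-01] [ 1.42121174e-01  1.92734534e-01  1.67786144e+00 -1.11821105e-04
  1.27165440e+00  1.25638426e+00]
{'K': array([[314.35158344,   0.        , 320.50997564],
       [  0.        , 314.35158344, 197.8306537 ],
       [  0.        ,   0.        ,   1.        ]]), 'k1': 0.006619752436209124, 'eye': array([500.37761422, 212.25125213, 374.2255334 ]), 'rotation': array([ 2.84078427e+00,  8.86053863e-04, -1.11367119e+00])}
(605, 200) 155 [604.2 201.  112. ]
(499, 165) 1431 [498.6 165.1 111.2]
(428, 179) 1286 [428.  178.9 111.2]
```

View pics/w1.png

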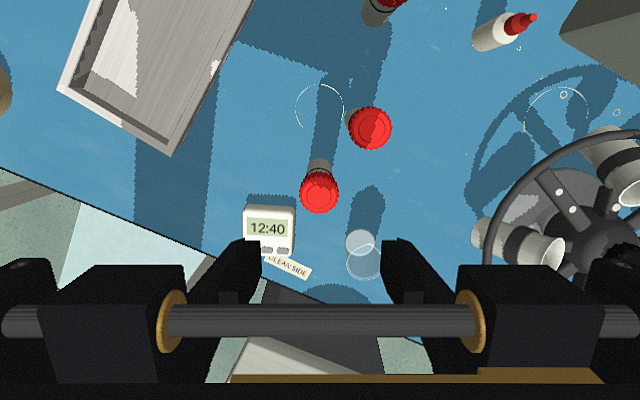

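```bash
cat >> h.py <<'E'
def force(n=4):
    f=[]
    for _ in range(n):
        viewer.capture("wrist");o=monitor.get_obs();f.append(np.r_[o["force"],o["joint_efforts"][1:3]])
    print("t",round(o["time"],2),"F",np.mean(f,0).round(2),"sd",np.std(f,0).round(2),"pos",o["tool_pos"].round(1),o["eef_rot"].round(3),"gap",round(o["finger_gap"]*88,1),round(o["finger_force"],1))
E
python3 - <<'E'
from h import *
force(3)
plan([(dn(428.2,179,200,26),1),(dn(428.2,179,79,26),4)])
E
```

```text
t 2.23 F [  0.19   0.38  -0.31 -33.67 -24.87] sd [0.28 0.45 0.52 0.09 0.06] pos [429.8 181.2 229.9] [-3.141  0.     0.462] gap 61.4 0.0
{"travel":[-0.24, 0.12, 2.99],"twist":[-0.0, 0.0, 0.5]} 
-> [428.2 179.  200. ] [-3.141  0.     0.453]
{"travel":[0.0, 0.0, 3.03],"twist":[-0.0, 0.0, -0.0]} 
{"travel":[0.0, 0.0, 3.02],"twist":[-0.0, 0.0, -0.0]} 
{"travel":[0.0, 0.0, 3.03],"twist":[-0.0, 0.0, -0.0]} 
{"travel":[0.0, 0.0, 3.02],"twist":[-0.0, 0.0, -0.0]} 
-> [428.1 179.   79. ] [-3.141  0.     0.453]
```

Request:
{"op": "step_arm", "data": {"increments": [{"travel": [-0.2,0.1,3.0],"twist": [0,0,0.4],"jaw": 0.7},{"travel": [0,0,3.0],"twist": [0,0,0],"jaw": 0.7},{"travel": [0,0,3.0],"twist": [0,0,0],"jaw": 0.7},{"travel": [0,0,3.0],"twist": [0,0,0],"jaw": 0.7},{"travel": [0,0,1.0],"twist": [0,0,0],"jaw": 0.7},{"travel": [0,0,0],"twist": [0,0,0],"jaw": 0.7},{"travel": [0,0,0],"twist": [0,0,0],"jaw": 0.7}]}}

```text
time: 3.1
tool_pos: [429.5, 179.0, 101.0]
eef_rot: [3.141, -0.002, 0.453]
force: [-0.5, -0.4, -0.3]
finger_gap: 0.698
finger_force: 0.0
```

```bash
python3 - <<'E'
from h import *
for _ in range(3): force(2)
plan([(dn(428.2,179,79,26),1)])
E
```

```text
t 3.2 F [ -0.31  -0.3    0.14 -36.67 -20.08] sd [0.08 0.12 0.24 0.08 0.04] pos [429.5 178.8 100.8] [ 3.141e+00 -2.000e-03  4.530e-01] gap 61.4 0.0
t 3.3 F [  0.31   0.04   0.17 -36.88 -20.15] sd [0.09 0.09 0.89 0.03 0.  ] pos [429.3 178.7 100.5] [ 3.141e+00 -1.000e-03  4.530e-01] gap 61.1 0.0
t 3.4 F [  0.17  -0.41   0.29 -36.94 -20.15] sd [0.19 0.2  0.22 0.01 0.01] pos [429.2 178.7 100.3] [ 3.141e+00 -1.000e-03  4.530e-01] gap 61.7 0.0
{"travel":[-0.08, -0.07, 2.13],"twist":[0.0, -0.0, -0.1]} 
-> [428.2 178.9  79. ] [ 3.141e+00 -1.000e-03  4.540e-01]
```

Request:
{"op": "step_arm", "data": {"increments": [{"travel": [-0.05,-0.05,1.1],"twist": [0,0,0],"jaw": 0.7},{"travel": [0,0,1.0],"twist": [0,0,0],"jaw": 0.7},{"travel": [0,0,0],"twist": [0,0,0],"jaw": 0.7},{"travel": [0,0,0],"twist": [0,0,0],"jaw": 0.3},{"travel": [0,0,0],"twist": [0,0,0],"jaw": 0.3},{"travel": [0,0,0],"twist": [0,0,0],"jaw": 0.3},{"travel": [0,0,0],"twist": [0,0,0],"jaw": 0.3}], "squeeze": 20}}

```text
time: 4.28
tool_pos: [428.4, 178.9, 79.1]
eef_rot: [3.142, -0.0, 0.453]
force: [0.3, 0.6, 1.4]
finger_gap: 0.374
finger_force: 20.0
```

```bash
python3 - <<'E'
from h import *
force(4)
E
```

```text
t 4.47 F [ -0.21   0.37   1.98 -36.66 -18.68] sd [0.3  0.14 0.36 0.13 0.07] pos [428.5 178.9  79.1] [ 3.142 -0.     0.453] gap 33.2 20.0
```

Request:
{"op": "step_arm", "data": {"increments": [{"travel": [0,0,-1.0],"twist": [0,0,0],"jaw": 0.3},{"travel": [0,0,-1.0],"twist": [0,0,0],"jaw": 0.3},{"travel": [0,0,0],"twist": [0,0,0],"jaw": 0.3},{"travel": [0,0,0],"twist": [0,0,0],"jaw": 0.3}]}}

```text
time: 4.97
tool_pos: [428.2, 178.9, 98.9]
eef_rot: [-3.142, 0.0, 0.453]
force: [-0.1, 0.5, -0.6]
finger_gap: 0.38
finger_force: 20.0
```

```bash
python3 - <<'E'
from h import *
force(10)
E
```

```text
t 5.47 F [-1.000e-02  3.900e-01 -7.000e-01 -3.726e+01 -2.027e+01] sd [0.43 0.33 0.62 0.09 0.04] pos [428.3 178.9  98.9] [-3.142  0.     0.453] gap 33.3 20.0
```

Request:
{"op": "step_arm", "data": {"increments": [{"travel": [0,0,1.0],"twist": [0,0,0],"jaw": 0.3},{"travel": [0,0,0.8],"twist": [0,0,0],"jaw": 0.3},{"travel": [0,0,0.25],"twist": [0,0,0],"jaw": 0.3},{"travel": [0,0,0],"twist": [0,0,0],"jaw": 0.3},{"travel": [0,0,0],"twist": [0,0,0],"jaw": 0.3}]}}

```text
time: 6.1
tool_pos: [428.9, 179.1, 79.0]
eef_rot: [3.141, -0.002, 0.453]
force: [-1.4, 0.8, 10.1]
finger_gap: 0.375
finger_force: 20.0
```

Request:
{"op": "step_arm", "data": {"increments": [{"travel": [0,0,0],"twist": [0,0,0],"jaw": 0.7},{"travel": [0,0,0],"twist": [0,0,0],"jaw": 0.7},{"travel": [0,0,-1.5],"twist": [0,0,0],"jaw": 0.7},{"travel": [0,0,-4.0],"twist": [0,0,0],"jaw": 0.7},{"travel": [1.9,1.45,0],"twist": [0,0,0],"jaw": 0.7},{"travel": [1.9,1.45,0],"twist": [0,0,0],"jaw": 0.7},{"travel": [1.9,1.45,0],"twist": [0,0,0],"jaw": 0.7},{"travel": [0,0,0],"twist": [0,0,0],"jaw": 0.7},{"travel": [0,0,0],"twist": [0,0,0],"jaw": 0.7},{"travel": [0,0,1.5],"twist": [0,0,0],"jaw": 0.7},{"travel": [0,0,2.0],"twist": [0,0,0],"jaw": 0.7},{"travel": [0,0,0],"twist": [0,0,0],"jaw": 0.7}]}}

```text
time: 7.6
tool_pos: [497.3, 164.8, 96.8]
eef_rot: [-3.14, 0.003, 0.453]
force: [0.2, -0.1, -0.2]
finger_gap: 0.702
finger_force: 0.0
```

```bash
python3 - <<'E'
from h import *
force(6)
plan([(dn(498.8,165.1,79,26),1)])
E
```

```text
t 7.9 F [ 6.000e-02  1.000e-02  2.000e-02 -4.247e+01 -2.078e+01] sd [0.25 0.48 0.84 0.41 0.31] pos [498.9 164.8  99. ] [ 3.141e+00 -1.000e-03  4.530e-01] gap 61.5 0.0
{"travel":[0.01, -0.03, 2.0],"twist":[0.0, -0.1, -0.1]} 
-> [498.8 165.1  79. ] [3.141e+00 1.000e-03 4.550e-01]
```

Request:
{"op": "step_arm", "data": {"increments": [{"travel": [0,0,1.0],"twist": [0,0,0],"jaw": 0.7},{"travel": [0,0,1.0],"twist": [0,0,0],"jaw": 0.7},{"travel": [0,0,0],"twist": [0,0,0],"jaw": 0.7},{"travel": [0,0,0],"twist": [0,0,0],"jaw": 0.3},{"travel": [0,0,0],"twist": [0,0,0],"jaw": 0.3},{"travel": [0,0,0],"twist": [0,0,0],"jaw": 0.3},{"travel": [0,0,0],"twist": [0,0,0],"jaw": 0.3},{"travel": [0,0,-1.0],"twist": [0,0,0],"jaw": 0.3},{"travel": [0,0,-1.0],"twist": [0,0,0],"jaw": 0.3},{"travel": [0,0,0],"twist": [0,0,0],"jaw": 0.3},{"travel": [0,0,0],"twist": [0,0,0],"jaw": 0.3},{"travel": [0,0,0],"twist": [0,0,0],"jaw": 0.3}]}}

```text
time: 9.4
tool_pos: [498.4, 164.7, 98.1]
eef_rot: [-3.141, 0.001, 0.453]
force: [-0.5, 0.6, -3.2]
finger_gap: 0.375
finger_force: 20.0
```

```bash
python3 - <<'E'
from h import *
force(8)
E
```

```text
t 9.8 F [  0.06  -0.11  -2.74 -44.49 -21.98] sd [0.36 0.39 0.23 0.03 0.01] pos [498.6 164.7  98.4] [-3.142  0.     0.453] gap 32.9 20.0
```

Request:
{"op": "step_arm", "data": {"increments": [{"travel": [0,0,-3.0],"twist": [0,0,0],"jaw": 0.3},{"travel": [0,0,-4.0],"twist": [0,0,0],"jaw": 0.3},{"travel": [0,0,-4.0],"twist": [0,0,0],"jaw": 0.3},{"travel": [-1.0,1.2,-3.0],"twist": [0,0,0],"jaw": 0.3},{"travel": [-2.0,2.5,0],"twist": [0,0,0],"jaw": 0.3},{"travel": [-2.4,3.0,0],"twist": [0,0,0],"jaw": 0.3},{"travel": [-2.4,3.0,0],"twist": [0,0,0],"jaw": 0.3},{"travel": [-2.4,3.0,0],"twist": [0,0,0],"jaw": 0.3},{"travel": [-2.0,2.3,0],"twist": [0,0,0],"jaw": 0.3},{"travel": [-1.0,1.0,0],"twist": [0,0,0],"jaw": 0.3},{"travel": [0,0,0],"twist": [0,0,0],"jaw": 0.3},{"travel": [0,0,0],"twist": [0,0,0],"jaw": 0.3}]}}

```text
time: 11.3
tool_pos: [450.1, -36.1, 238.4]
eef_rot: [-3.141, -0.0, 0.454]
force: [-0.2, 0.2, -3.7]
finger_gap: 0.379
finger_force: 20.0
```

```bash
python3 - <<'E'
from h import *
force(4)
p,P=cloud("wrist");cv2.imwrite("pics/w2.png",p[...,::-1]);np.savez("w2",p=p,P=P)
E
```

```text
t 11.5 F [ -0.4    0.1   -2.79 -33.4  -25.92] sd [0.54 0.52 0.33 0.01 0.  ] pos [450.1 -36.3 238.4] [-3.141 -0.     0.454] gap 33.4 20.0
```

View pics/w2.png

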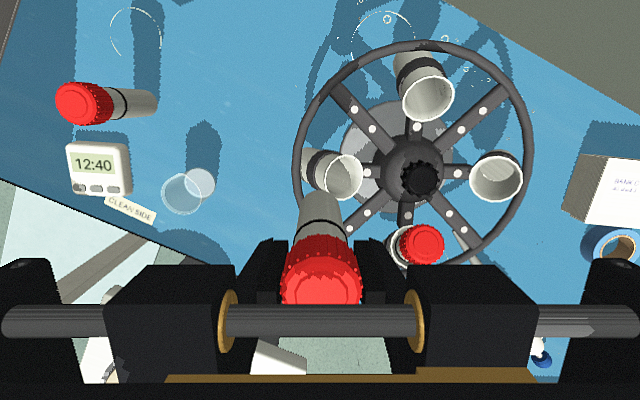

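```bash
cat > rot.py <<'E'
from h import *
from scipy.optimize import least_squares
def go(P,dirs=(0,90,-90)):
    q0=P.reshape(-1,3);q0=q0[~np.isnan(q0[:,0])&(np.hypot(q0[:,0]-497,q0[:,1]+115)<140)&(q0[:,2]>60)]
    o=q0[(q0[:,2]<84)&(np.hypot(q0[:,0]-497,q0[:,1]+115)>105)]
    s=least_squares(lambda v:np.hypot(o[:,0]-v[0],o[:,1]-v[1])-v[2],[497,-115,120],loss="cauchy",f_scale=2);print("rail",s.x.round(1))
    v=np.array([497.5,-115,np.radians(26),0.])
    def d(v,q):
        best=np.full(len(q),1e3)
        for t in dirs:
            a=v[2]+np.radians(t);u=np.array([np.cos(a),np.sin(a)])
            ax=np.r_[-u*.5,.75**.5];c=np.r_[v[:2]+69*u,102.35+v[3]]
            w=q-c;h=w@ax;r=np.linalg.norm(w-np.outer(h,ax),axis=1)
            best=np.minimum(best,np.hypot(r-20,h))
        return best
    for k in(12,8,6,5,5,5):
        q=q0[d(v,q0)<k];s=least_squares(lambda x:d(x,q),v,loss="cauchy",f_scale=1);v=s.x
    print(dirs,len(q),v[:2].round(1),"phi",np.degrees(v[2]).round(2),"dz",v[3].round(1),"res",np.median(s.fun).round(2))
    return v
if __name__=="__main__":
    for n in("w2","top","side"):
        P=np.load(n+".npz")["P"];print(n);go(P)
        if n=="w2": go(P,(0,))
E
python3 rot.py
```

```text
w2
rail [ 498.1 -113.8  114.4]
(0, 90, -90) 1793 [ 498.2 -114.2] phi 25.47 dz -2.0 res 1.51
rail [ 498.1 -113.8  114.4]
(0,) 701 [ 499.8 -116.6] phi 28.12 dz -2.0 res 1.53
top
rail [ 497.5 -113.7  115.5]
(0, 90, -90) 269 [ 499.3 -114.4] phi 25.53 dz -0.6 res 2.11
side
rail [ 496.4 -118.5  116. ]
(0, 90, -90) 398 [ 498.2 -116.8] phi 25.69 dz -2.1 res 2.42
```

```bash
cat >> h.py <<'E'
PHI=25.5;HUB=np.array([498.2,-114.3])
def ins(s):
    u=np.array([np.cos(np.radians(PHI)),np.sin(np.radians(PHI))]);S=np.r_[HUB+105*u,40]
    return dn(*(S+np.r_[-.5*u,.75**.5]*(s+79)),PHI,30)
E
python3 - <<'E'
from h import *
plan([(ins(140),7),(ins(90),3)])
E
```

```text
{"travel":[0.07, 1.3, 0.12],"twist":[-0.0, 4.3, 0.1]} 
{"travel":[0.06, 1.3, 0.13],"twist":[-0.0, 4.3, 0.1]} 
{"travel":[0.05, 1.3, 0.13],"twist":[-0.0, 4.3, 0.1]} 
{"travel":[0.04, 1.3, 0.14],"twist":[-0.0, 4.3, 0.0]} 
{"travel":[0.03, 1.3, 0.14],"twist":[-0.0, 4.3, 0.1]} 
{"travel":[0.03, 1.3, 0.14],"twist":[-0.1, 4.3, 0.0]} 
{"travel":[0.01, 1.3, 0.15],"twist":[-0.0, 4.2, 0.1]} 
-> [ 494.1 -116.2  229.7] [-3.141 -0.524  0.444]
{"travel":[0.0, 0.0, 1.67],"twist":[-0.0, 0.0, -0.0]} 
{"travel":[0.0, 0.0, 1.67],"twist":[-0.0, 0.0, -0.0]} 
{"travel":[0.0, 0.01, 1.66],"twist":[-0.0, 0.0, -0.0]} 
-> [ 516.7 -105.5  186.4] [-3.141 -0.524  0.444]
```

Request:
{"op": "step_arm", "data": {"increments": [{"travel": [0.05,1.3,0.1],"twist": [0,4.3,0.1],"jaw": 0.3},{"travel": [0.05,1.3,0.1],"twist": [0,4.3,0.1],"jaw": 0.3},{"travel": [0.05,1.3,0.1],"twist": [0,4.3,0.1],"jaw": 0.3},{"travel": [0.05,1.3,0.15],"twist": [0,4.3,0],"jaw": 0.3},{"travel": [0.05,1.3,0.15],"twist": [0,4.3,0.1],"jaw": 0.3},{"travel": [0.0,1.3,0.15],"twist": [0,4.3,0],"jaw": 0.3},{"travel": [0.0,1.3,0.15],"twist": [0,4.2,0.1],"jaw": 0.3},{"travel": [0,0,1.5],"twist": [0,0,0],"jaw": 0.3},{"travel": [0,0,1.5],"twist": [0,0,0],"jaw": 0.3},{"travel": [0,0,1.5],"twist": [0,0,0],"jaw": 0.3},{"travel": [0,0,0],"twist": [0,0,0],"jaw": 0.3},{"travel": [0,0,0],"twist": [0,0,0],"jaw": 0.3}]}}

```text
time: 13.05
tool_pos: [514.0, -106.9, 191.4]
eef_rot: [-3.14, -0.524, 0.444]
force: [-0.4, 0.3, -3.4]
finger_gap: 0.375
finger_force: 20.0
```

```bash
python3 - <<'E'
from h import *
force(4)
p,P=cloud("wrist");np.savez("w3",p=p,P=P)
q,_=cloud("side")
cv2.imwrite("pics/w3.png",np.hstack([p[:,100:540],cv2.resize(q[130:310,290:450],(355,400))])[...,::-1])
plan([(ins(84),2)])
from rot import go
go(P);go(P,(0,))
E
```

```text
t 13.25 F [  0.14  -0.1   -2.72 -33.52 -23.76] sd [0.62 0.29 0.8  0.13 0.06] pos [ 513.9 -107.3  191.5] [-3.14  -0.524  0.443] gap 33.2 20.0
{"travel":[0.02, -0.02, 0.6],"twist":[-0.0, -0.0, -0.0]} 
{"travel":[0.01, -0.02, 0.6],"twist":[-0.0, -0.0, -0.1]} 
-> [ 519.4 -104.2  181.2] [-3.141 -0.524  0.445]
rail [ 497.7 -114.8  114.3]
(0, 90, -90) 681 [ 498.2 -114.6] phi 25.42 dz -1.6 res 1.29
rail [ 497.7 -114.8  114.3]
(0,) 402 [ 498.8 -115.5] phi 26.32 dz -1.5 res 1.22
```

View pics/w3.png

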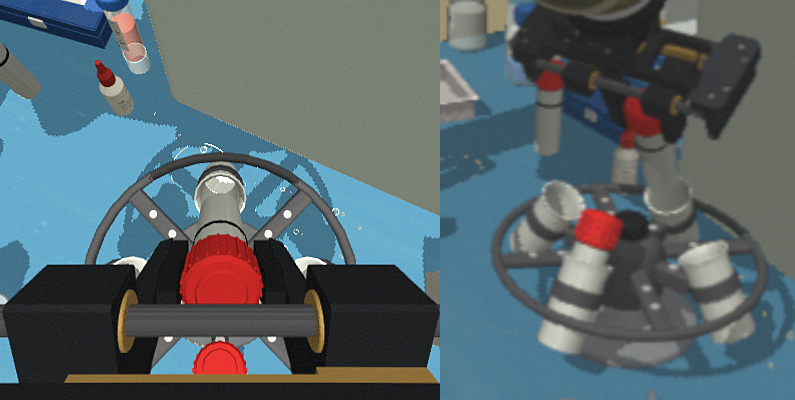

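Request:
{"op": "step_arm", "data": {"increments": [{"travel": [0.0,0,1.2],"twist": [0,0,0],"jaw": 0.3},{"travel": [0,0,0.8],"twist": [0,0,0],"jaw": 0.3},{"travel": [0,0,0.6],"twist": [0,0,0],"jaw": 0.3},{"travel": [0,0,0.6],"twist": [0,0,0],"jaw": 0.3},{"travel": [0,0,0.6],"twist": [0,0,0],"jaw": 0.3},{"travel": [0,0,0.6],"twist": [0,0,0],"jaw": 0.3},{"travel": [0,0,0],"twist": [0,0,0],"jaw": 0.3},{"travel": [0,0,0],"twist": [0,0,0],"jaw": 0.3}]}}

```text
time: 14.35
tool_pos: [533.7, -97.6, 153.1]
eef_rot: [-3.139, -0.524, 0.443]
force: [-0.7, 0.9, -2.6]
finger_gap: 0.379
finger_force: 20.0
```

```bash
python3 - <<'E'
from h import *
force(3)
o=monitor.get_obs();print(o["wrist_torque"])
plan([(ins(10),1)])
E
```

```text
t 14.5 F [  0.77   0.54  -2.42 -36.42 -22.27] sd [0.6  0.09 0.38 0.04 0.01] pos [533.7 -97.7 153.2] [-3.14  -0.524  0.443] gap 33.1 20.0
[-0.24360333  0.51674172 -0.00604461]
{"travel":[0.04, -0.02, 4.2],"twist":[-0.1, -0.0, -0.1]} 
-> [552.9 -88.3 117.1] [ 3.141 -0.524  0.445]
```

No resistance at 20 mm inside. Continue.

Request:
{"op": "step_arm", "data": {"increments": [{"travel": [0.0,0,0.8],"twist": [0,0,0],"jaw": 0.3},{"travel": [0,0,0.8],"twist": [0,0,0],"jaw": 0.3},{"travel": [0.0,0,0.8],"twist": [0,0,0],"jaw": 0.3},{"travel": [0,0,0.8],"twist": [0,0,0],"jaw": 0.3},{"travel": [0,0,0.8],"twist": [0,0,0],"jaw": 0.3},{"travel": [0,0,0.4],"twist": [0,0,0],"jaw": 0.3},{"travel": [0,0,0],"twist": [0,0,0],"jaw": 0.3},{"travel": [0,0,0],"twist": [0,0,0],"jaw": 0.3}]}}

```text
time: 15.5
tool_pos: [553.5, -88.1, 115.1]
eef_rot: [-3.139, -0.524, 0.443]
force: [0.8, 0.3, -2.3]
finger_gap: 0.373
finger_force: 20.0
```

```bash
python3 - <<'E'
from h import *
force(3)
o=monitor.get_obs();print(o["wrist_torque"])
plan([(ins(0),1)])
E
```

```text
t 15.65 F [  0.34   0.14  -2.69 -39.3  -20.77] sd [0.2  0.25 0.19 0.04 0.01] pos [553.5 -88.2 115.1] [-3.14  -0.524  0.443] gap 32.9 20.0
[-0.25224053  0.49235659 -0.02653501]
{"travel":[0.04, -0.02, 0.8],"twist":[-0.1, -0.0, -0.1]} 
-> [557.4 -86.1 108.4] [ 3.141 -0.524  0.445]
```

Request:
{"op": "step_arm", "data": {"increments": [{"travel": [0.0,0,0.3],"twist": [0,0,0],"jaw": 0.3},{"travel": [0,0,0.3],"twist": [0,0,0],"jaw": 0.3},{"travel": [0.0,0,0.2],"twist": [0,0,0],"jaw": 0.3},{"travel": [0,0,0.1],"twist": [0,0,0],"jaw": 0.3},{"travel": [0,0,0.0],"twist": [0,0,0],"jaw": 0.3}]}}

```text
time: 16.27
tool_pos: [558.0, -86.6, 108.6]
eef_rot: [-3.141, -0.525, 0.444]
force: [-10.7, -2.3, 13.8]
finger_gap: 0.375
finger_force: 20.0
```

```bash
python3 - <<'E'
from h import *
force(3)
E
```

```text
t 16.43 F [-10.83  -2.66  13.9  -32.22 -18.97] sd [0.19 0.44 0.65 0.01 0.01] pos [558.  -86.6 108.6] [-3.141 -0.525  0.444] gap 32.7 20.0
```

Request:
{"op": "step_arm", "data": {"increments": [{"travel": [0,0,-0.1],"twist": [0,0,0],"jaw": 0.3},{"travel": [0,0,0],"twist": [0,0,0],"jaw": 0.55},{"travel": [0,0,0],"twist": [0,0,0],"jaw": 0.55},{"travel": [0,0,0],"twist": [0,0,0],"jaw": 0.55},{"travel": [0,0,-1.0],"twist": [0,0,0],"jaw": 0.55},{"travel": [0,0,-3.0],"twist": [0,0,0],"jaw": 0.55},{"travel": [0,0,-4.0],"twist": [0,0,0],"jaw": 0.55},{"travel": [0,0,-4.0],"twist": [0,0,0],"jaw": 0.7},{"travel": [0,0,0],"twist": [0,0,0],"jaw": 0.7},{"travel": [0,0,0],"twist": [0,0,0],"jaw": 0.7}]}}

```text
time: 17.68
tool_pos: [502.9, -112.2, 211.5]
eef_rot: [-3.139, -0.523, 0.443]
force: [-0.2, 0.6, 0.1]
finger_gap: 0.698
finger_force: 0.0
```

```bash
python3 - <<'E'
from h import *
force(3)
from scipy.optimize import least_squares
p,P=cloud("wrist")
h=cv2.cvtColor(p,cv2.COLOR_RGB2HSV);m=((h[...,0]<8)|(h[...,0]>172))&(h[...,1]>120)&(h[...,2]>50)
q=P[m];u=np.array([np.cos(np.radians(PHI)),np.sin(np.radians(PHI))]);S=np.r_[HUB+105*u,40];a=np.r_[-.5*u,.75**.5]
w=q-S;s=w@a;r=np.linalg.norm(w-np.outer(s,a),axis=1);k=r<25
print(k.sum(),"top axial",np.percentile(s[k],[2,50,90,98]).round(1),"centroid off",np.mean((w-np.outer(s,a))[k],0).round(1))
plan([(dn(440,100,230,26),7),(dn(428.2,179,140,26),3)])
E
```

```text
t 17.82 F [  0.35   0.16  -0.17 -31.6  -23.57] sd [0.21 0.62 0.03 0.22 0.1 ] pos [ 503.  -111.9  211. ] [-3.137 -0.523  0.443] gap 61.5 0.0
1746 top axial [ 92.9 111.5 113.2 277.8] centroid off [ 0.8 -0.4  0.3]
{"travel":[0.55, -3.12, 0.02],"twist":[-0.0, -4.3, -0.1]} 
{"travel":[0.56, -3.12, -0.02],"twist":[-0.0, -4.3, -0.1]} 
{"travel":[0.56, -3.12, -0.06],"twist":[-0.0, -4.3, -0.1]} 
{"travel":[0.56, -3.12, -0.11],"twist":[-0.0, -4.3, -0.1]} 
{"travel":[0.56, -3.12, -0.15],"twist":[-0.0, -4.3, -0.0]} 
{"travel":[0.55, -3.12, -0.19],"twist":[-0.0, -4.2, -0.1]} 
{"travel":[0.53, -3.11, -0.23],"twist":[-0.0, -4.3, -0.0]} 
-> [440. 100. 230.] [-3.141e+00  1.000e-03  4.530e-01]
{"travel":[0.8, -2.54, 3.0],"twist":[-0.0, 0.0, -0.0]} 
{"travel":[0.8, -2.54, 3.0],"twist":[-0.0, 0.0, -0.0]} 
{"travel":[0.81, -2.53, 3.01],"twist":[-0.0, 0.0, -0.0]} 
-> [428.3 179.  140. ] [-3.141e+00  1.000e-03  4.530e-01]
```

Request:
{"op": "step_arm", "data": {"increments": [{"travel": [0.55,-3.1,0],"twist": [0,-4.3,-0.1],"jaw": 0.7},{"travel": [0.55,-3.1,0],"twist": [0,-4.3,-0.1],"jaw": 0.7},{"travel": [0.55,-3.1,-0.05],"twist": [0,-4.3,-0.1],"jaw": 0.7},{"travel": [0.55,-3.1,-0.1],"twist": [0,-4.3,-0.1],"jaw": 0.7},{"travel": [0.55,-3.1,-0.15],"twist": [0,-4.3,0],"jaw": 0.7},{"travel": [0.55,-3.1,-0.2],"twist": [0,-4.2,-0.1],"jaw": 0.7},{"travel": [0.55,-3.1,-0.2],"twist": [0,-4.3,0],"jaw": 0.7},{"travel": [0.8,-2.5,2.5],"twist": [0,0,0],"jaw": 0.7},{"travel": [0.8,-2.5,2.5],"twist": [0,0,0],"jaw": 0.7},{"travel": [0.8,-2.5,2.5],"twist": [0,0,0],"jaw": 0.7},{"travel": [0,0,0],"twist": [0,0,0],"jaw": 0.7},{"travel": [0,0,0],"twist": [0,0,0],"jaw": 0.7}]}}

```text
time: 19.38
tool_pos: [429.8, 176.0, 155.4]
eef_rot: [3.141, -0.0, 0.453]
force: [1.0, -0.4, -0.1]
finger_gap: 0.697
finger_force: 0.0
```

```bash
python3 - <<'E'
from h import *
from scipy.optimize import least_squares
force(3)
p,P=cloud("wrist")
h=cv2.cvtColor(p,cv2.COLOR_RGB2HSV);m=((h[...,0]<8)|(h[...,0]>172))&(h[...,1]>120)&(h[...,2]>50)
for g in[(428,179)]:
    q=P[m];q=q[np.hypot(q[:,0]-g[0],q[:,1]-g[1])<35]
    f=lambda v:np.maximum(np.hypot(q[:,0]-v[0],q[:,1]-v[1])-17,q[:,2]-v[2])
    s=least_squares(f,[*g,112],loss="soft_l1");print(g,len(q),s.x.round(1))
plan([(dn(s.x[0],s.x[1],79,26),3)])
E
```

```text
t 19.52 F [ -0.22  -0.07   0.04 -34.93 -22.24] sd [0.23 0.37 0.47 0.15 0.1 ] pos [429.9 175.8 155.7] [ 3.14e+00 -1.00e-03  4.52e-01] gap 61.9 0.0
(428, 179) 2361 [427.4 178.7 111.2]
{"travel":[-0.03, -0.13, 2.55],"twist":[0.0, -0.0, -0.0]} 
{"travel":[-0.04, -0.12, 2.56],"twist":[0.0, -0.0, -0.1]} 
{"travel":[-0.03, -0.13, 2.55],"twist":[0.1, -0.1, -0.0]} 
-> [427.4 178.7  79. ] [-3.141e+00  1.000e-03  4.530e-01]
```

Request:
{"op": "step_arm", "data": {"increments": [{"travel": [-0.05,-0.15,3.0],"twist": [0,0,0],"jaw": 0.7},{"travel": [-0.05,-0.15,3.0],"twist": [0,0,0],"jaw": 0.7},{"travel": [0,-0.1,1.6],"twist": [0,0,0],"jaw": 0.7},{"travel": [0,0,0],"twist": [0,0,0],"jaw": 0.7},{"travel": [0,0,0],"twist": [0,0,0],"jaw": 0.7},{"travel": [0,0,0],"twist": [0,0,0],"jaw": 0.3},{"travel": [0,0,0],"twist": [0,0,0],"jaw": 0.3},{"travel": [0,0,0],"twist": [0,0,0],"jaw": 0.3},{"travel": [0,0,0],"twist": [0,0,0],"jaw": 0.3}]}}

```text
time: 20.7
tool_pos: [426.9, 179.4, 79.2]
eef_rot: [3.141, -0.0, 0.453]
force: [-0.6, 1.1, 1.7]
finger_gap: 0.377
finger_force: 20.0
```

Request:
{"op": "step_arm", "data": {"increments": [{"travel": [0,0,-1.5],"twist": [0,0,0],"jaw": 0.3},{"travel": [0,0,-3.0],"twist": [0,0,0],"jaw": 0.3},{"travel": [0,0,-1.5],"twist": [0,0,0],"jaw": 0.3},{"travel": [1.0,-1.9,0],"twist": [0,0,0],"jaw": 0.3},{"travel": [1.8,-3.4,0],"twist": [0,0,0],"jaw": 0.3},{"travel": [2.2,-4.1,0],"twist": [0,0,0],"jaw": 0.3},{"travel": [2.2,-4.1,0],"twist": [0,0,0],"jaw": 0.3},{"travel": [1.8,-3.4,0],"twist": [0,0,0],"jaw": 0.3},{"travel": [1.0,-1.9,0],"twist": [0,0,0],"jaw": 0.3},{"travel": [0,0,0],"twist": [0,0,0],"jaw": 0.3},{"travel": [0,0,0],"twist": [0,0,0],"jaw": 0.3}]}}

```text
time: 22.08
tool_pos: [434.4, 391.5, 138.6]
eef_rot: [3.141, 0.001, 0.452]
force: [0.7, -0.5, -0.7]
finger_gap: 0.374
finger_force: 20.0
```

```bash
python3 - <<'E'
from h import *
force(4)
p,P=cloud("wrist");cv2.imwrite("pics/w4.png",p[...,::-1])
plan([(dn(436,392,82,26),3)])
E
```

```text
t 22.27 F [  0.15   0.51  -0.89 -48.57 -23.81] sd [0.1  0.29 0.51 0.09 0.04] pos [434.7 391.6 139. ] [3.141 0.    0.452] gap 33.2 20.0
{"travel":[0.04, 0.01, 1.9],"twist":[0.0, -0.0, -0.0]} 
{"travel":[0.05, 0.01, 1.9],"twist":[0.0, -0.0, -0.1]} 
{"travel":[0.04, 0.01, 1.9],"twist":[0.0, -0.0, -0.0]} 
-> [436. 392.  82.] [ 3.141 -0.     0.454]
```

View pics/w4.png

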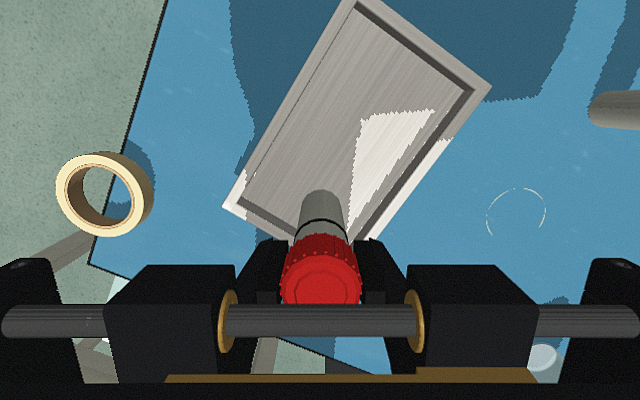

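Request:
{"op": "step_arm", "data": {"increments": [{"travel": [0,0,2.5],"twist": [0,0,0],"jaw": 0.3},{"travel": [0,0,2.0],"twist": [0,0,0],"jaw": 0.3},{"travel": [0,0,0.8],"twist": [0,0,0],"jaw": 0.3},{"travel": [0,0,0.3],"twist": [0,0,0],"jaw": 0.3},{"travel": [0,0,0.1],"twist": [0,0,0],"jaw": 0.3},{"travel": [0,0,0],"twist": [0,0,0],"jaw": 0.3},{"travel": [0,0,0],"twist": [0,0,0],"jaw": 0.3}]}}

```text
time: 23.2
tool_pos: [434.6, 392.3, 82.2]
eef_rot: [3.141, -0.001, 0.453]
force: [0.7, -0.6, 0.6]
finger_gap: 0.375
finger_force: 20.0
```

```bash
python3 - <<'E'
from h import *
force(3)
E
```

```text
t 23.35 F [  0.1    0.34   0.79 -49.   -21.59] sd [0.69 0.37 0.39 0.17 0.09] pos [434.6 392.3  82.2] [ 3.141e+00 -1.000e-03  4.530e-01] gap 32.9 20.0
```

Request:
{"op": "step_arm", "data": {"increments": [{"travel": [0,0,0.06],"twist": [0,0,0],"jaw": 0.3},{"travel": [0,0,0],"twist": [0,0,0],"jaw": 0.3},{"travel": [0,0,0],"twist": [0,0,0],"jaw": 0.3}]}}

```text
time: 23.72
tool_pos: [435.0, 392.5, 82.2]
eef_rot: [3.141, -0.002, 0.453]
force: [-0.0, -0.7, 6.7]
finger_gap: 0.376
finger_force: 20.0
```

Request:
{"op": "step_arm", "data": {"increments": [{"travel": [0,0,0],"twist": [0,0,0],"jaw": 0.7},{"travel": [0,0,0],"twist": [0,0,0],"jaw": 0.7},{"travel": [0,0,-2.0],"twist": [0,0,0],"jaw": 0.7},{"travel": [0,0,-4.0],"twist": [0,0,0],"jaw": 0.7},{"travel": [0,0,-1.0],"twist": [0,0,0],"jaw": 0.7},{"travel": [0.7,2.4,0],"twist": [0,0,0],"jaw": 0.7},{"travel": [1.2,4.5,0],"twist": [0,0,0],"jaw": 0.7},{"travel": [1.5,5.4,0],"twist": [0,0,0],"jaw": 0.7},{"travel": [1.5,5.4,0],"twist": [0,0,0],"jaw": 0.7},{"travel": [1.2,4.5,0],"twist": [0,0,0],"jaw": 0.7},{"travel": [0.7,2.4,0],"twist": [0,0,0],"jaw": 0.7},{"travel": [0,0,0],"twist": [0,0,0],"jaw": 0.7}]}}

```text
time: 25.22
tool_pos: [603.3, 200.2, 150.5]
eef_rot: [3.141, 0.001, 0.451]
force: [-0.7, 0.0, -0.2]
finger_gap: 0.701
finger_force: 0.0
```

Request:
{"op": "step_arm", "data": {"increments": [{"travel": [0,0,0],"twist": [0,0,0],"jaw": 0.7},{"travel": [0,0,0],"twist": [0,0,0],"jaw": 0.7}]}}

```text
time: 25.48
tool_pos: [602.4, 202.1, 151.5]
eef_rot: [3.141, 0.0, 0.454]
force: [-0.9, 0.3, 0.1]
finger_gap: 0.695
finger_force: 0.0
```

```bash
python3 - <<'E'
from h import *
from scipy.optimize import least_squares
force(3)
p,P=cloud("wrist")
h=cv2.cvtColor(p,cv2.COLOR_RGB2HSV);m=((h[...,0]<8)|(h[...,0]>172))&(h[...,1]>120)&(h[...,2]>50)
g=(604.7,200.8)
q=P[m];q=q[np.hypot(q[:,0]-g[0],q[:,1]-g[1])<30]
f=lambda v:np.maximum(np.hypot(q[:,0]-v[0],q[:,1]-v[1])-17,q[:,2]-v[2])
s=least_squares(f,[*g,112],loss="soft_l1");print(g,len(q),s.x.round(1))
plan([(dn(s.x[0],s.x[1],79,26),3)])
E
```

```text
t 25.62 F [ -0.33   0.17   0.13 -53.16 -24.64] sd [0.31 0.29 0.12 0.05 0.01] pos [602.8 201.5 151.6] [ 3.141 -0.     0.454] gap 61.5 0.0
(604.7, 200.8) 2467 [604.6 200.9 111.2]
{"travel":[0.05, 0.04, 2.42],"twist":[0.0, -0.0, -0.0]} 
{"travel":[0.04, 0.04, 2.42],"twist":[0.0, -0.0, -0.0]} 
{"travel":[0.05, 0.03, 2.41],"twist":[0.0, -0.0, -0.0]} 
-> [604.6 200.9  79. ] [ 3.141 -0.     0.453]
```

Request:
{"op": "step_arm", "data": {"increments": [{"travel": [0.05,0.05,3.0],"twist": [0,0,0],"jaw": 0.7},{"travel": [0.05,0.05,3.0],"twist": [0,0,0],"jaw": 0.7},{"travel": [0.05,0,1.25],"twist": [0,0,0],"jaw": 0.7},{"travel": [0,0,0],"twist": [0,0,0],"jaw": 0.7},{"travel": [0,0,0],"twist": [0,0,0],"jaw": 0.7},{"travel": [0,0,0],"twist": [0,0,0],"jaw": 0.3},{"travel": [0,0,0],"twist": [0,0,0],"jaw": 0.3},{"travel": [0,0,0],"twist": [0,0,0],"jaw": 0.3},{"travel": [0,0,0],"twist": [0,0,0],"jaw": 0.3}]}}

```text
time: 26.8
tool_pos: [605.1, 200.5, 79.2]
eef_rot: [3.141, -0.0, 0.453]
force: [-1.2, 0.2, 1.8]
finger_gap: 0.377
finger_force: 20.0
```

Request:
{"op": "step_arm", "data": {"increments": [{"travel": [0,0,-1.5],"twist": [0,0,0],"jaw": 0.3},{"travel": [0,0,-3.0],"twist": [0,0,0],"jaw": 0.3},{"travel": [0,0,-1.5],"twist": [0,0,0],"jaw": 0.3},{"travel": [0.1,-1.9,0],"twist": [0,0,0],"jaw": 0.3},{"travel": [0.1,-3.6,0],"twist": [0,0,0],"jaw": 0.3},{"travel": [0.2,-4.3,0],"twist": [0,0,0],"jaw": 0.3},{"travel": [0.2,-4.3,0],"twist": [0,0,0],"jaw": 0.3},{"travel": [0.1,-3.6,0],"twist": [0,0,0],"jaw": 0.3},{"travel": [0.1,-1.9,0],"twist": [0,0,0],"jaw": 0.3},{"travel": [0,0,0],"twist": [0,0,0],"jaw": 0.3},{"travel": [0,0,0],"twist": [0,0,0],"jaw": 0.3}]}}

```text
time: 28.18
tool_pos: [526.9, 379.4, 138.5]
eef_rot: [3.141, 0.0, 0.452]
force: [-0.1, -0.1, -0.9]
finger_gap: 0.381
finger_force: 20.0
```

```bash
python3 - <<'E'
from h import *
force(6)
plan([(dn(526,380,82,26),3)])
E
```

```text
t 28.48 F [  0.26  -0.18  -0.87 -55.28 -24.92] sd [0.42 0.73 0.22 0.03 0.01] pos [526.8 379.8 138.8] [ 3.141 -0.     0.452] gap 33.1 20.0
{"travel":[-0.02, -0.02, 1.89],"twist":[0.0, -0.0, -0.0]} 
{"travel":[-0.02, -0.02, 1.9],"twist":[0.0, -0.0, -0.1]} 
{"travel":[-0.02, -0.02, 1.89],"twist":[0.0, -0.0, -0.0]} 
-> [526. 380.  82.] [ 3.141 -0.     0.453]
```

Hollow too, as expected. Lower.

Request:
{"op": "step_arm", "data": {"increments": [{"travel": [0,0,2.5],"twist": [0,0,0],"jaw": 0.3},{"travel": [0,0,2.0],"twist": [0,0,0],"jaw": 0.3},{"travel": [0,0,0.8],"twist": [0,0,0],"jaw": 0.3},{"travel": [0,0,0.3],"twist": [0,0,0],"jaw": 0.3},{"travel": [0,0,0.12],"twist": [0,0,0],"jaw": 0.3},{"travel": [0,0,0],"twist": [0,0,0],"jaw": 0.3},{"travel": [0,0,0],"twist": [0,0,0],"jaw": 0.3},{"travel": [0,0,0],"twist": [0,0,0],"jaw": 0.3}]}}

```text
time: 29.48
tool_pos: [526.7, 380.4, 82.1]
eef_rot: [3.141, -0.001, 0.453]
force: [-1.0, -0.3, 2.6]
finger_gap: 0.378
finger_force: 20.0
```

Request:
{"op": "step_arm", "data": {"increments": [{"travel": [0,0,0.04],"twist": [0,0,0],"jaw": 0.3},{"travel": [0,0,0],"twist": [0,0,0],"jaw": 0.3},{"travel": [0,0,0],"twist": [0,0,0],"jaw": 0.3}]}}

```text
time: 29.85
tool_pos: [526.9, 380.5, 82.1]
eef_rot: [3.141, -0.002, 0.453]
force: [-0.1, -0.3, 5.5]
finger_gap: 0.379
finger_force: 20.0
```

Request:
{"op": "step_arm", "data": {"increments": [{"travel": [0,0,0],"twist": [0,0,0],"jaw": 0.7},{"travel": [0,0,0],"twist": [0,0,0],"jaw": 0.7},{"travel": [0,0,-1.5],"twist": [0,0,0],"jaw": 0.7},{"travel": [0,0,-4.0],"twist": [0,0,0],"jaw": 0.7},{"travel": [0,0,-5.0],"twist": [0,0,0],"jaw": 0.7},{"travel": [0,0,-4.0],"twist": [0,0,0],"jaw": 0.7},{"travel": [0,0,0],"twist": [0,0,0],"jaw": 0.7},{"travel": [0,0,0],"twist": [0,0,0],"jaw": 0.7}]}}

```text
time: 30.85
tool_pos: [526.1, 380.2, 225.7]
eef_rot: [3.141, 0.001, 0.453]
force: [-1.0, -1.1, -0.6]
finger_gap: 0.699
finger_force: 0.0
```

```bash
python3 - <<'E'
from h import *
force(2)
p,P=cloud("side");cv2.imwrite("pics/f.png",cv2.resize(p[120:320,200:460],None,fx=3,fy=3)[...,::-1])
E
```

```text
t 30.95 F [  0.3   -0.18  -0.76 -54.91 -26.68] sd [0.36 0.11 0.32 0.28 0.17] pos [526.  380.2 224.9] [3.141e+00 3.000e-03 4.530e-01] gap 61.7 0.0
```

View pics/f.png

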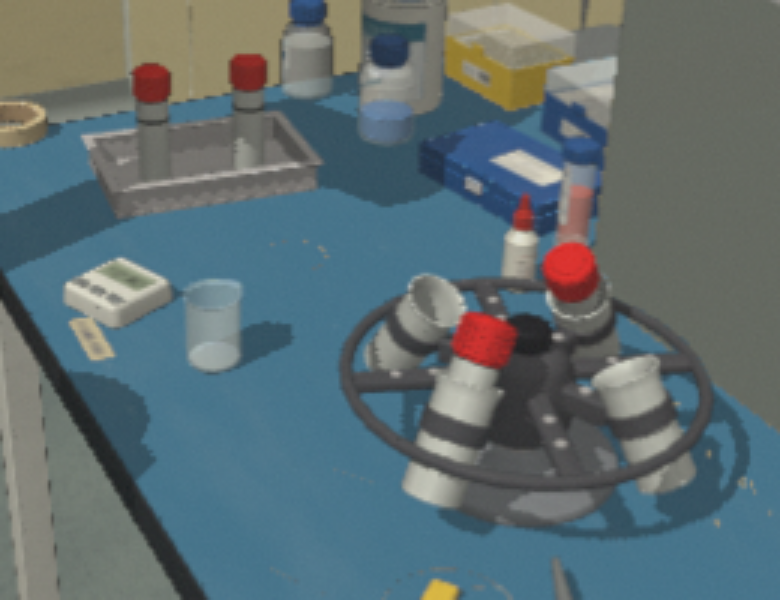

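Both hollow carriers stand in the tray (152,125 and 248,110), the steel one is seated opposite the loaded one (570,270), and the bystanders are where they were.

```bash
python3 -c "
from cell import finish_job
print(finish_job())"
```

```text
the job is handed in; nothing more can be done
None
```

The steel-cored carrier (about 280 g by its heft) is fully home in the sleeve across from the loaded one, both hollow carriers stand upright in the tray, and the job was handed in at about 31 s.

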